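# Unstack the retained sample tins into their trays

### The job

Four lidded sample tins have been left piled up in two stacks on the lab bench. Take the stacks apart and set each tin upright into the white tray of its own shape and size, flat on the tray's floor, with the square tins lined up with the sides of their trays. Do not tip or drop any tin, and leave the small blue-capped bottle and the glass beaker standing where they are.

Things in the scene. Friction and masses are not known exactly. Their poses are not given: they have to be found in the camera images.
- large_round_tin: Loose lidded sample tin of plain aluminium with a flat steel lid (a thin dark line round its edge, another at the seam below it), round, 64 mm in diameter and 40 mm high. Origin: centre of its underside, z up. Stands on the bench at the start as the foot of one of the two stacks, with one small tin (either one) on its lid, so that its lid shows all round the small tin. Weighs 0.17 to 0.34 kg.
- large_square_tin: Loose lidded sample tin of plain aluminium with a flat steel lid (a thin dark line round its edge, another at the seam below it), square, 60 x 60 mm and 40 mm high. Origin: centre of its underside, z up, x and y square to its sides. Stands on the bench at the start as the foot of one of the two stacks, with one small tin (either one) on its lid, so that its lid shows all round the small tin. Weighs 0.18 to 0.37 kg.
- small_round_tin: Loose lidded sample tin of plain aluminium with a flat steel lid (a thin dark line round its edge, another at the seam below it), round, 36 mm in diameter and 38 mm high. Origin: centre of its underside, z up. At the start stands about centrally (within 10 mm) on the lid of one of the two large tins (either one), its underside 40 mm above the bench. Weighs 0.07 to 0.14 kg.
- small_square_tin: Loose lidded sample tin of plain aluminium with a flat steel lid (a thin dark line round its edge, another at the seam below it), square, 34 x 34 mm and 38 mm high. Origin: centre of its underside, z up, x and y square to its sides. At the start stands about centrally (within 10 mm) on the lid of one of the two large tins (either one), its underside 40 mm above the bench. Weighs 0.07 to 0.16 kg.
- large_round_tray: Shallow white plastic tray fixed to the bench, round, 92 mm in diameter outside, 84 mm inside; the rim all round is 4 mm thick and 6 mm high, the floor inside 3 mm above the bench. Origin: centre of its underside on the bench, z up. Empty at the start. The place of the large round tin, with 10 mm to spare on every side.
- large_square_tray: Shallow white plastic tray fixed to the bench, square, 88 x 88 mm outside, 80 x 80 mm inside; the rim all round is 4 mm thick and 6 mm high, the floor inside 3 mm above the bench. Origin: centre of its underside on the bench, z up, x and y square to its sides. Empty at the start. The place of the large square tin, with 10 mm to spare on every side.
- small_round_tray: Shallow white plastic tray fixed to the bench, round, 64 mm in diameter outside, 56 mm inside; the rim all round is 4 mm thick and 6 mm high, the floor inside 3 mm above the bench. Origin: centre of its underside on the bench, z up. Empty at the start. The place of the small round tin, with 10 mm to spare on every side.
- small_square_tray: Shallow white plastic tray fixed to the bench, square, 62 x 62 mm outside, 54 x 54 mm inside; the rim all round is 4 mm thick and 6 mm high, the floor inside 3 mm above the bench. Origin: centre of its underside on the bench, z up, x and y square to its sides. Empty at the start. The place of the small square tin, with 10 mm to spare on every side.
- bottle: Bystander, loose: small capped jar of 38 mm diameter, 58 mm high, with a blue cap and a paper label, standing on the bench among the stacks and trays. Origin: centre of its underside. Leave it standing where it is. (A rubber stopper and a white porcelain crucible, both under 40 mm high and 42 mm across, stand among the trays likewise; they do not matter.)
- beaker: Bystander, loose: small empty glass beaker of 42 mm diameter, 48 mm high, open at the top, standing on the bench among the stacks and trays. Origin: centre of its underside. Leave it standing where it is.

How it is judged:
By the outcome, as a careful person would: the job done as asked, in the order asked, and still so for the second after the job is handed in, with the robot touching nothing.
It also fails if it takes over 136 s, if anything falls off the work surface, if the arm or the gripper's body presses on something with over 40 N, if the wrist force passes 120 N, or if a joint passes its speed limit or range.

### The arm

A 6-joint arm with a two-finger parallel gripper is mounted at the origin on the work surface. World frame = base frame: x ahead of the robot, y to its left, z up, the work surface at z = 0. Lengths are in mm, angles in rad, forces in N, time in s.
With the tool pointing down it reaches from about 400 to 925 mm from the base axis. Payload 12.5 kg.
Tool frame: the origin (TCP) lies between the finger pads; the fingertips stand 14 mm ahead of it and the grasp point (between the pads) lies 5 mm behind it; y points along the fingers, z is the direction in which the jaws open and shut, and the axes are right-handed (so a half turn about y gives the same grasp; the last joint's range is limited). The gripper opens to 95 mm and grips with 3 to 60 N. Pads are 20 mm wide; open, the fingers measure 119 mm over their backs; the gripper's body (75 mm by 180 mm) begins 59 mm behind the grasp point.
Start: joints at [1.026, 0.491, 1.559, -0, 1.092, -0.106], TCP at [265.519, 565.813, 228.661] pointing down, gripper open.
Joint ranges: [-3.1, 3.1], [-0.84, 2.19], [0.05, 2.79], [-1.13, 4.28], [0.06, 2.93], [-2.69, 2.69]. Speed limits (rad/s): [2.22, 2.22, 2.79, 3.14, 3.14, 3.14].

### API

Orientations are given as [roll, pitch, yaw] about the fixed x, y, z axes, in that order (R = Rz(yaw) Ry(pitch) Rx(roll)).
In Python, from bench import readout, eyes, order gives the robot as it stands.
- The arm moves only by the tool jog_arm, never from a script. Its argument "rows" is a list of rows, each a list of 2 entries, a list of its own where there are three numbers: the shift along the tool's x, y, z in m, then the turn about the tool's y in rad. A call has 1 to 12 rows; each row shifts and turns the commanded pose from where the row before left it, along the tool's axes as they then stand; what a row does not reach is not made up. A row lasts 1/10 s, in which the tool goes at most 50 mm and 8.59 degrees, less where a joint would pass 70% of its speed; a pose out of reach is approached as far as the arm can. A call with a gripper value outside its range is refused whole. "grip" is the opening, from -1 (shut) to 1 (fully open), so that 0 is half open, set as the call begins (left out, the last holds). The fingers move at their own pace and stop on an object; "force" is the grip in N (left out, the last holds). Time passes only in rows, so rows that do not move let the fingers close. It gives the time, the measured TCP pose, the force and the opening at its end, in the units of the state.
- readout.get_state(): the state, without advancing time (a new reading comes with each control period).
- eyes.get_image(name): name is "scene" or "top" or "wrist"; returns the picture (480x640x3 uint8, red, green, blue); there is no depth.
- eyes.camera_model(name): a dict with "mtx" (3x3 intrinsics, pixels), "rvec" (rotation vector, rad) and "tvec" (3), from world to camera coordinates, as OpenCV has them. Camera axes: x right, y down, z forward; pixel columns grow to the right and rows downward; lengths in mm; the calibration is good to about 2 mm. A picture is of the moment at which its call begins: read the wrist's pose just before it. camera_model takes no time and is no camera call; for the wrist camera it gives the pose at the moment of the call.
- order.hand_in(): hands the job in, once; it reports no verdict.
The state is a dict: "clock": time; "q": joint angles; "qd": joint speeds; "tau": joint torques, N m; "tool_pos": TCP position; "tcp_rot": TCP orientation; "force": force on the tool from outside, world axes, zero at the start; "ft_torque": the same for the moment, N m; "opening": opening from 0.0 (shut) to 1.0 (fully open).
Only numpy, scipy, OpenCV 4.12 (cv2) and the standard library are available. Lean on these libraries where they do the work, as an engineer would, in place of code of your own. Each camera call takes 0.05 s, during which the arm holds its last target. There are 200 camera calls.

## Working session

There is one attempt and no reset: what is moved stays moved. The work goes in short steps, Python scripts to look and compute and a tool call to move; the robot and the scene stay as the last step left them, time stands still between calls to the robot, and variables do not carry over. Pictures are saved under pics/ and viewed, about 12 in all and at most 16, crops included, and the job is handed in when it is done.

Besides the shell and the picture viewer there is one more tool, called after "Call:" by a JSON object that holds its "name" and its "arguments", one argument or row to a line. jog_arm: Moves the arm, as the interface text tells. Its arguments: {"type":"object","properties":{"rows":{"type":"array","items":{"type":"array"}},"grip":{"type":"number"},"force":{"type":"number"}},"required":["rows"]}

```bash
mkdir -p pics; python3 - <<'E'
from bench import readout, eyes
import cv2,numpy as np
s=readout.get_state();print({k:np.round(v,3).tolist() for k,v in s.items()})
for n in("top","scene","wrist"):
    m=eyes.camera_model(n);im=eyes.get_image(n);cv2.imwrite(f"pics/{n}0.png",im[:,:,::-1])
    R=cv2.Rodrigues(np.array(m["rvec"],float))[0];print(n,np.round(m["mtx"],1).tolist(),"pos",np.round(-R.T@np.ravel(m["tvec"])),np.round(R,2).tolist())
E
```

```text
{'clock': 0.0, 'q': [1.026, 0.492, 1.56, -0.0, 1.092, -0.106], 'qd': [0.0, 0.001, 0.0, -0.0, 0.0, -0.002], 'tau': [-0.0, -61.263, -25.819, 0.069, 0.048, -0.0], 'tool_pos': [265.383, 565.581, 228.05], 'tcp_rot': [-1.572, 0.0, -0.439], 'force': [-0.41, 0.458, -0.091], 'ft_torque': [0.023, -0.019, 0.029], 'opening': 1.002}
top [[585.9, 0.0, 317.5], [0.0, 585.9, 240.0], [0.0, 0.0, 1.0]] pos [ 294.    3. 1130.] [[-0.13, -0.99, -0.01], [-0.97, 0.13, -0.21], [0.21, -0.02, -0.98]]
scene [[452.6, 0.0, 325.6], [0.0, 452.6, 240.7], [0.0, 0.0, 1.0]] pos [970. 340. 821.] [[-0.66, 0.75, 0.01], [0.6, 0.54, -0.6], [-0.45, -0.39, -0.8]]
wrist [[397.1, 0.0, 316.7], [0.0, 397.1, 233.3], [0.0, 0.0, 1.0]] pos [199. 598. 384.] [[0.42, 0.91, -0.0], [0.87, -0.41, 0.27], [0.24, -0.11, -0.96]]
```

View pics/top0.png

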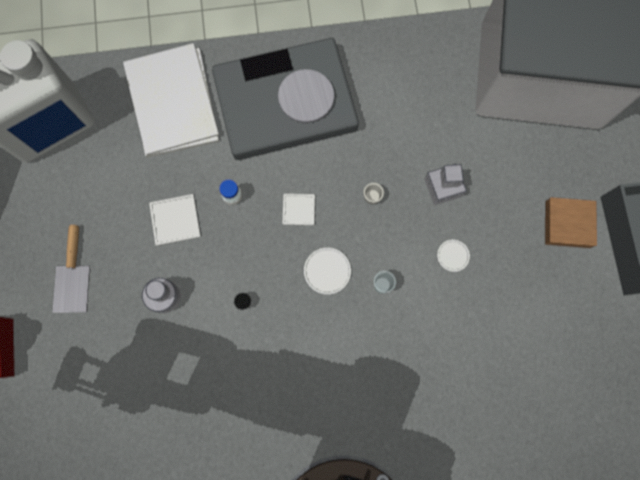

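View pics/scene0.png

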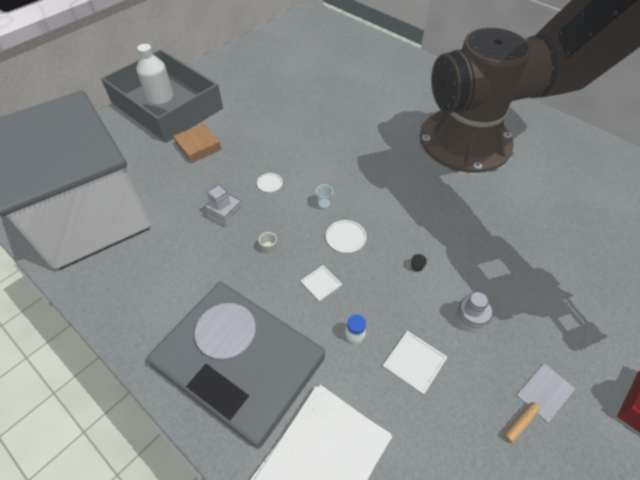

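```bash
cat > h.py <<'E'
from bench import readout, eyes
import cv2,numpy as np
def cam(n):
    m=eyes.camera_model(n);return np.array(m["mtx"],float),cv2.Rodrigues(np.array(m["rvec"],float))[0],np.ravel(m["tvec"]).astype(float)
def ray(c,uv,z):
    K,R,t=c;uv=np.atleast_2d(np.asarray(uv,float));d=np.c_[uv,np.ones(len(uv))]@np.linalg.inv(K).T@R;o=-R.T@t
    return o+d*((z-o[2])/d[:,2])[:,None]
def proj(c,P):
    K,R,t=c;p=(np.atleast_2d(P)@R.T+t)@K.T;return p[:,:2]/p[:,2:]
def blobs(mask,amin=60):
    return [k for k in cv2.findContours(mask.astype(np.uint8),cv2.RETR_EXTERNAL,cv2.CHAIN_APPROX_NONE)[0] if cv2.contourArea(k)>amin]
def rect(P): # world contour -> centre,size,angle deg
    r=cv2.minAreaRect(P[:,:2].astype(np.float32));return np.round(np.r_[r[0],r[1],r[2]],1)
E
python3 - <<'E'
from h import *
for n in("top","scene"):
    im=cv2.imread(f"pics/{n}0.png");c=cam(n)
    print(n,"tcp px",proj(c,[265,565,228]))
    hsv=cv2.cvtColor(im,cv2.COLOR_BGR2HSV)
    w=(hsv[...,2]>195)&(hsv[...,1]<40)
    for k in blobs(w):
        a=cv2.contourArea(k)
        if a<5000: print("white",a,rect(ray(c,k[:,0],6)),k[:,0].mean(0).round())
    b=(hsv[...,0]>105)&(hsv[...,0]<130)&(hsv[...,1]>150)
    for k in blobs(b): print("blue",rect(ray(c,k[:,0],58)),k[:,0].mean(0).round())
top=cv2.imread("pics/top0.png");sc=cv2.imread("pics/scene0.png")
z=lambda i,x,y:cv2.resize(i[y-35:y+35,x-45:x+45],None,fx=4.4,fy=4.2,interpolation=cv2.INTER_CUBIC)
cv2.imwrite("pics/z.png",np.vstack([np.hstack([z(top,448,183),z(top,158,295)]),np.hstack([z(sc,222,205),z(sc,475,310)])]))
E
```

```text
top tcp px [[-53.31855789 433.64298472]]
white 1381.0 [471.1 -30.9  84.9  82.4  10.4] [327. 270.]
white 600.5 [ 468.1 -275.5   54.4   57.4   79.7] [452. 256.]
white 778.0 [599.2  10.8  59.6  57.4  82.6] [298. 209.]
white 1547.5 [610.  256.9  84.4  85.7   4.3] [174. 219.]
blue [642.3 137.2  33.8  29.8  37.6] [228. 188.]
blue [812.7 479.6  70.6 126.6  24.8] [ 47. 126.]
scene tcp px [[727.19062985 274.2820438 ]]
white 441.5 [1058.4   27.3   30.9   59.5   41.6] [138. 473.]
white 432.0 [ 1.2024e+03 -1.3840e+02  2.5600e+01  8.1300e+01  1.0000e-01] [  8. 466.]
white 1918.5 [ 1.1359e+03 -4.2400e+01  9.0900e+01  9.4500e+01  1.0000e-01] [ 74. 467.]
white 1270.0 [1067.6  -42.2   93.9   37.3   89.9] [111. 444.]
white 3291.0 [1137.8 -140.9   95.2   94.9   90. ] [ 40. 436.]
white 1092.5 [ 1.0678e+03 -1.4070e+02  3.7800e+01  9.3600e+01  5.0000e-01] [ 79. 403.]
white 2078.0 [1136.9 -240.    94.8   92.8   89.9] [ 17. 397.]
white 977.0 [1067.3 -239.8   38.    94.5    0. ] [ 50. 367.]
white 2015.0 [609.  257.6  87.6  87.6   4.3] [415. 362.]
white 572.5 [1096.4 -329.7  101.1   39.3   64.5] [  6. 352.]
white 813.0 [1067.3 -338.4   93.2   37.    90. ] [ 24. 334.]
white 470.5 [1045.1 -436.2  115.1   40.4   64.5] [  7. 296.]
white 692.0 [599.2  11.1  61.9  60.1  81.3] [321. 283.]
white 287.5 [1008.6 -525.7   91.8   29.1   64.5] [  5. 264.]
white 947.0 [469.  -29.8  88.1  88.8  41.9] [346. 236.]
white 328.5 [ 468.8 -277.3   61.9   59.3   44.8] [269. 182.]
white 248.5 [ 358.9 -909.4   98.5   57.7   54.9] [152.  66.]
white 1161.5 [  433.9 -1487.7   137.8   323.5    89.2] [39. 12.]
blue [644.9 139.4  32.7  29.7  38.6] [356. 323.]
```

View pics/z.png

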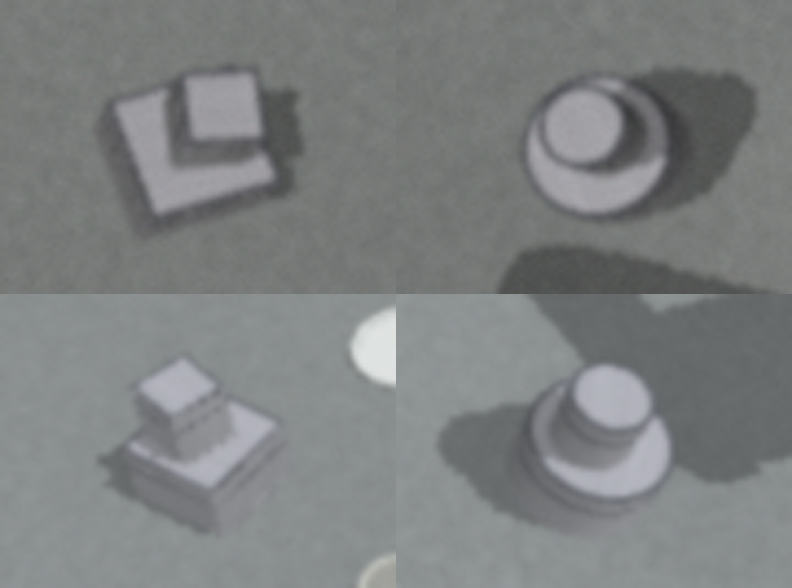

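View pics/wrist0.png

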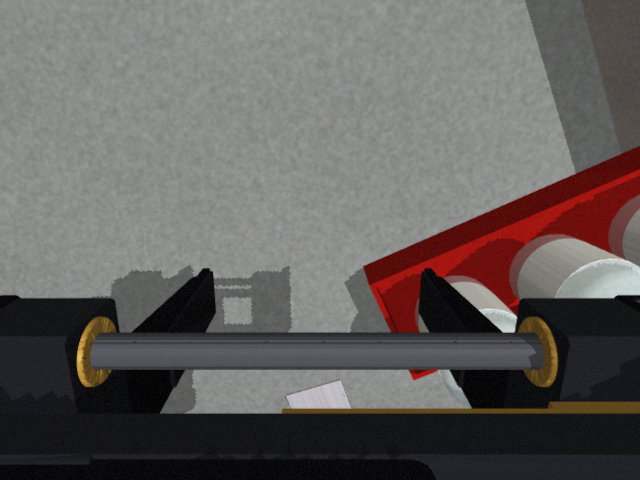

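```bash
python3 - <<'E'
from h import *
for n,boxes in(("top",[(448,183),(158,295)]),("scene",[(222,205),(475,310)])):
    im=cv2.imread(f"pics/{n}0.png");c=cam(n)
    for x,y in boxes:
        cr=cv2.resize(im[y-35:y+35,x-45:x+45],None,fx=4,fy=4,interpolation=cv2.INTER_CUBIC).astype(int)
        purple=(cr[...,2]-cr[...,1])
        g=cr.mean(2)
        print(n,x,y,"bg",np.median(g), "max",g.max(), np.percentile(purple,[50,90,98]))
        T=(150 if n=="top" else 165)
        for k in blobs((g>T)&(purple>=0),400):
            uv=(k[:,0]+.5)/4-.5+[x-45,y-35]
            print("  ",cv2.contourArea(k)/16,"z78",rect(ray(c,uv,78)),"z40",rect(ray(c,uv,40)))
E
```

```text
top 448 183 bg 120.0 max 163.33333333333334 [-2.  0.  2.]
   268.40625 z78 [ 597.1 -272.2   50.    50.6   10.1] z40 [ 608.  -282.1   51.8   52.4   10.1]
   166.59375 z78 [ 611.7 -287.3   26.7   25.8   86.5] z40 [ 623.1 -297.8   27.6   26.8   86.5]
top 158 295 bg 119.0 max 170.33333333333334 [-2.  0.  2.]
   187.28125 z78 [440.4 283.9  54.2  25.8  71.8] z40 [445.7 294.1  56.1  26.7  71.8]
   184.1875 z78 [463.5 284.6  28.5  27.8  85.9] z40 [469.6 294.8  29.5  28.8  85.9]
scene 222 205 bg 141.33333333333334 max 225.0 [-5. -2. -1.]
scene 475 310 bg 140.0 max 185.33333333333334 [-4. -2. -1.]
```

Call:
{"name": "jog_arm", "arguments": {
  "rows": [
    [[0.025, 0.006, -0.0142], 0],
    [[0.025, 0.006, -0.0142], 0],
    [[0.025, 0.006, -0.0142], 0],
    [[0.025, 0.006, -0.0142], 0],
    [[0.025, 0.006, -0.0142], 0],
    [[0.025, 0.006, -0.0142], 0],
    [[0.025, 0.006, -0.0142], 0],
    [[0.025, 0.006, -0.0142], 0],
    [[0.025, 0.006, -0.0142], 0],
    [[0.0246, 0.006, -0.0142], 0],
    [[0.025, 0.006, -0.0142], 0],
    [[0.024, 0.006, -0.014], 0]
  ],
  "grip": 1,
  "force": 20
}}

```text
clock: 1.35
tool_pos: [464.1, 283.8, 156.3]
tcp_rot: [-1.571, 0.0, -0.439]
force: [-1.0, 0.2, 0.9]
opening: 1.001
```

```bash
cat >> h.py <<'E'
def to(X,Y,Z,yaw=None):
    s=readout.get_state();p=np.array(s["tool_pos"]);r,pt,y=s["tcp_rot"]
    yn=y if yaw is None else np.radians(yaw);d=np.array([X,Y,Z])-p
    c_,s_=np.cos(yn),np.sin(yn)
    print("t %.2f pos %s rpy %s open %.3f F %s"%(s["clock"],p.round(1),np.round([r,pt,y],4),s["opening"],np.round(s["force"],1)))
    print("turn first %.4f then shift mm x %.1f y %.1f z %.1f"%(y-yn,c_*d[0]+s_*d[1],-d[2],-s_*d[0]+c_*d[1]))
E
python3 - <<'E'
from h import *
to(463.5,284.6,61)
im=eyes.get_image("wrist");cv2.imwrite("pics/w1.png",im[:,:,::-1]);c=cam("wrist")
print(proj(c,[[463.5,284.6,78]]))
E
```

```text
t 1.35 pos [464.1 283.8 156.3] rpy [-1.5708e+00  1.0000e-04 -4.3880e-01] open 1.001 F [-1.   0.2  0.9]
turn first 0.0000 then shift mm x -0.9 y 95.3 z 0.5
[[319.10617012 242.89882986]]
```

View pics/w1.png

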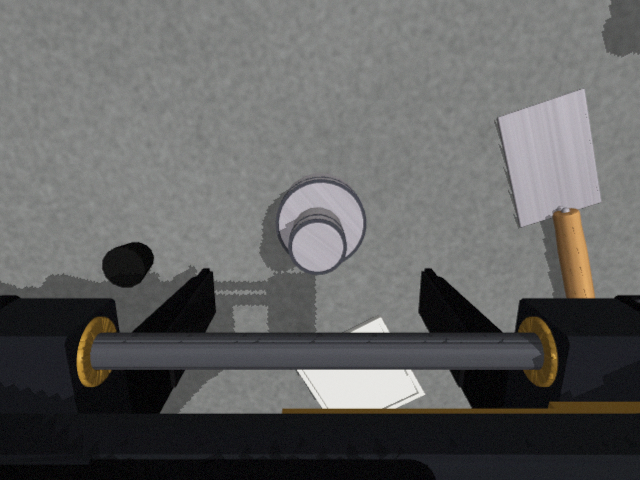

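```bash
python3 - <<'E'
from h import *
im=cv2.imread("pics/w1.png");c=cam("wrist");g=im[160:300,250:400].mean(2)
for k in blobs(g>140,200):
    uv=k[:,0]+[250,160];print(cv2.contourArea(k),uv.min(0),uv.max(0),rect(ray(c,uv,78)),rect(ray(c,uv,40)))
print(ray(c,[[318,246]],78),ray(c,[[321.5,221]],40))
E
```

```text
1859.0 [292 223] [342 270] [465.3 282.3  30.9  30.3  65. ] [476.1 277.2  35.9  35.3  65. ]
2427.5 [279 183] [362 255] [448.7 295.2  50.9  37.4  42.6] [456.8 292.2  59.1  43.5  42.6]
[[465.02040343 283.13940524  78.        ]] [[460.12152981 288.19357335  40.        ]]
```

Call:
{"name": "jog_arm", "arguments": {
  "rows": [
    [[0, 0.015, 0], 0],
    [[0, 0.015, 0], 0],
    [[0, 0.015, 0], 0],
    [[0, 0.015, 0], 0],
    [[0, 0.015, 0], 0],
    [[0, 0.01, 0], 0],
    [[0, 0.006, 0], 0],
    [[0, 0.004, 0], 0],
    [[0, 0, 0], 0]
  ]
}}

```text
clock: 2.3
tool_pos: [463.5, 284.9, 61.5]
tcp_rot: [-1.571, 0.0, -0.439]
force: [-0.5, -0.8, 0.0]
opening: 0.996
```

Call:
{"name": "jog_arm", "arguments": {
  "rows": [
    [[0, 0, 0], 0],
    [[0, 0, 0], 0],
    [[0, 0, 0], 0],
    [[0, 0, 0], 0],
    [[0, 0, 0], 0],
    [[0, 0, 0], 0],
    [[0, 0, 0], 0],
    [[0, 0, 0], 0]
  ],
  "grip": -1,
  "force": 20
}}

```text
clock: 3.1
tool_pos: [463.5, 284.9, 61.6]
tcp_rot: [-1.571, 0.0, -0.439]
force: [-0.5, -1.6, 0.3]
opening: 0.387
```

Call:
{"name": "jog_arm", "arguments": {
  "rows": [
    [[0, -0.004, 0], 0],
    [[0, -0.008, 0], 0],
    [[0, -0.014, 0], 0],
    [[0, -0.014, 0], 0],
    [[0, -0.014, 0], 0],
    [[0, -0.014, 0], 0],
    [[0, -0.014, 0], 0],
    [[0, -0.008, 0], 0],
    [[0.0043, -0.004, -0.009], 0],
    [[0.0086, 0, -0.018], 0],
    [[0.013, 0, -0.027], 0],
    [[0.013, 0, -0.027], 0]
  ]
}}

```text
clock: 4.3
tool_pos: [463.8, 193.7, 155.4]
tcp_rot: [-1.571, 0.0, -0.438]
force: [0.4, 1.4, 0.0]
opening: 0.373
```

Call:
{"name": "jog_arm", "arguments": {
  "rows": [
    [[0.013, 0, -0.027], 0],
    [[0.013, 0, -0.027], 0],
    [[0.013, 0, -0.027], 0],
    [[0.013, 0, -0.027], 0],
    [[0.013, 0, -0.027], 0],
    [[0.013, 0, -0.027], 0],
    [[0.013, 0, -0.027], 0],
    [[0.013, 0, -0.027], 0],
    [[0.013, 0, -0.027], 0],
    [[0.013, 0, -0.027], 0],
    [[0.013, 0, -0.027], 0],
    [[0.013, 0, -0.027], 0]
  ]
}}

```text
clock: 5.5
tool_pos: [467.1, -166.1, 155.3]
tcp_rot: [-1.571, 0.001, -0.439]
force: [0.4, 0.1, -1.2]
opening: 0.378
```

```bash
python3 -c "
from h import *
to(468.5,-276.5,26)"
```

```text
t 5.50 pos [ 467.1 -166.1  155.3] rpy [-1.5707e+00  8.0000e-04 -4.3900e-01] open 0.378 F [ 0.4  0.1 -1.2]
turn first 0.0000 then shift mm x 48.2 y 129.3 z -99.4
```

Call:
{"name": "jog_arm", "arguments": {
  "rows": [
    [[0.012, 0, -0.025], 0],
    [[0.012, 0, -0.025], 0],
    [[0.012, 0, -0.025], 0],
    [[0.008, 0, -0.017], 0],
    [[0.004, 0.005, -0.0083], 0],
    [[0, 0.013, 0], 0],
    [[0, 0.018, 0], 0],
    [[0, 0.018, 0], 0],
    [[0, 0.018, 0], 0],
    [[0, 0.014, 0], 0],
    [[0, 0.01, 0], 0],
    [[0, 0, 0], 0]
  ]
}}

```text
clock: 6.7
tool_pos: [468.2, -275.0, 58.4]
tcp_rot: [-1.57, 0.002, -0.438]
force: [0.4, -0.2, -1.2]
opening: 0.376
```

```bash
python3 - <<'E'
from h import *
to(468.5,-276.5,25)
im=eyes.get_image("wrist");cv2.imwrite("pics/w2.png",im[:,:,::-1])
E
```

```text
t 6.70 pos [ 468.2 -275.    58.4] rpy [-1.5701  0.0024 -0.4384] open 0.376 F [ 0.4 -0.2 -1.2]
turn first 0.0000 then shift mm x 0.9 y 33.4 z -1.2
```

View pics/w2.png

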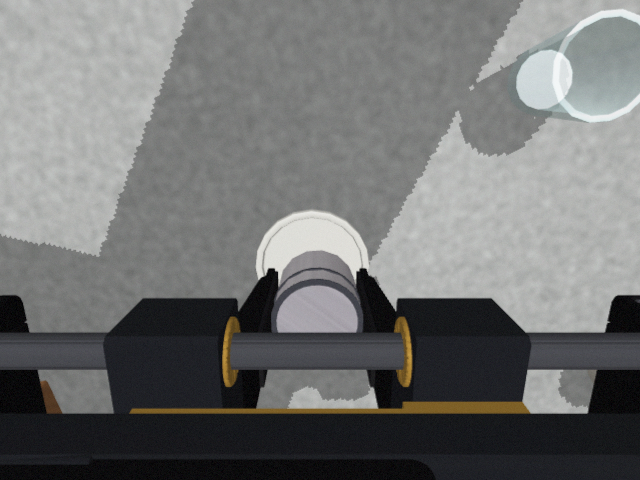

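Call:
{"name": "jog_arm", "arguments": {
  "rows": [
    [[0, 0.01, -0.001], 0],
    [[0, 0.01, 0], 0],
    [[0, 0.006, 0], 0],
    [[0, 0.004, 0], 0],
    [[0, 0.002, 0], 0],
    [[0, 0.0015, 0], 0],
    [[0, 0, 0], 0],
    [[0, 0, 0], 0]
  ]
}}

```text
clock: 7.55
tool_pos: [468.4, -276.7, 26.3]
tcp_rot: [-1.571, -0.0, -0.439]
force: [0.6, 0.2, -0.5]
opening: 0.372
```

Call:
{"name": "jog_arm", "arguments": {
  "rows": [
    [[0, 0.001, 0], 0],
    [[0, 0.0007, 0], 0],
    [[0, 0, 0], 0],
    [[0, 0, 0], 0]
  ]
}}

```text
clock: 7.95
tool_pos: [468.4, -276.7, 24.6]
tcp_rot: [-1.571, -0.0, -0.439]
force: [-0.6, 0.6, 3.5]
opening: 0.376
```

Call:
{"name": "jog_arm", "arguments": {
  "rows": [
    [[0, 0, 0], 0],
    [[0, 0, 0], 0],
    [[0, 0, 0], 0],
    [[0, 0, 0], 0],
    [[0, -0.01, 0], 0],
    [[0, -0.02, 0], 0],
    [[0, -0.03, 0], 0],
    [[0, -0.03, 0], -0.126],
    [[0, -0.03, 0], -0.126],
    [[0, -0.01, 0], -0.126],
    [[0, 0, 0], 0]
  ],
  "grip": 0.1
}}

```text
clock: 9.05
tool_pos: [468.8, -277.0, 156.7]
tcp_rot: [-1.573, -0.003, -0.059]
force: [0.1, -0.1, -0.4]
opening: 0.549
```

Call:
{"name": "jog_arm", "arguments": {
  "rows": [
    [[0.015, 0, 0], 0],
    [[0.03, 0, 0], 0],
    [[0.03, 0, 0], 0],
    [[0.03, 0, 0], 0],
    [[0.025, 0, -0.001], 0],
    [[0.0135, 0, -0.001], 0],
    [[0, 0, 0], 0],
    [[0, 0, 0], 0],
    [[0, 0, 0], 0]
  ],
  "grip": 1
}}

```text
clock: 9.95
tool_pos: [610.5, -287.2, 154.1]
tcp_rot: [-1.57, 0.001, -0.062]
force: [0.8, -0.7, 0.2]
opening: 0.997
```

```bash
python3 - <<'E'
from h import *
to(611.7,-287.3,61,-3.5)
im=eyes.get_image("wrist");cv2.imwrite("pics/w3.png",im[:,:,::-1]);c=cam("wrist");t=cam("top")
tp=eyes.get_image("top");cv2.imwrite("pics/t3.png",tp[:,:,::-1])
print(proj(c,[[611.7,-287.3,78],[608,-282,40]]))
g=im.mean(2)
for T in(130,140,150):
  for k in blobs(g[:300]>T,200):
    uv=k[:,0];P=ray(c,uv,78)
    if abs(P[:,1].mean()+287)<60 and abs(P[:,0].mean()-611)<60: print(T,cv2.contourArea(k),uv.min(0),uv.max(0),rect(P),rect(ray(c,uv,40)))
E
```

```text
t 9.95 pos [ 610.5 -287.2  154.1] rpy [-1.5703e+00  9.0000e-04 -6.2300e-02] open 0.997 F [ 0.8 -0.7  0.2]
turn first -0.0012 then shift mm x 1.2 y 93.1 z 0.0
[[316.37007638 250.17409939]
 [323.62809722 228.18868095]]
130 2050.5 [293 229] [341 274] [ 612.8 -286.9   29.4   29.1   86.6] [ 625.2 -287.6   34.2   33.9   86.6]
130 3113.0 [276 183] [370 263] [ 599.3 -282.    48.2   48.2   10.4] [ 609.5 -281.9   56.1   56.1   10.4]
140 207.5 [295 250] [340 267] [ 617.2 -287.    27.8   11.1   86.6] [ 630.3 -287.7   32.4   12.9   86.6]
140 482.0 [293 230] [341 250] [ 605.3 -286.5   29.4   12.7   86.6] [ 616.4 -287.1   34.2   14.8   86.6]
140 2748.5 [276 183] [370 263] [ 599.3 -282.    48.    48.    10.3] [ 609.5 -282.    55.8   55.9   10.3]
150 399.5 [290 279] [337 299] [ 637.4 -290.6   29.6   13.7   86.6] [ 653.8 -292.    34.4   15.9   86.6]
150 207.5 [323 273] [356 299] [ 636.3 -274.1   21.    17.7   86.6] [ 652.6 -272.7   24.4   20.6   86.6]
150 301.0 [211 264] [238 297] [ 628.  -345.5   22.1   15.1    3.8] [ 642.8 -355.8   25.7   17.5    3.8]
150 832.0 [353 261] [407 299] [ 633.9 -248.8   34.    25.6   86.6] [ 649.7 -243.3   39.5   29.8   86.6]
150 461.0 [293 230] [341 246] [ 604.  -286.4   29.4   10.2   86.6] [ 614.9 -287.1   34.2   11.8   86.6]
150 224.0 [366 212] [386 254] [ 602.6 -249.6   26.6   10.2    8. ] [ 613.4 -244.2   31.    11.8    8. ]
150 2683.5 [276 183] [370 263] [ 599.3 -282.    47.9   48.    10.4] [ 609.5 -282.    55.7   55.8   10.4]
150 238.0 [359 181] [397 209] [ 579.7 -249.6   22.5   16.    82.5] [ 586.7 -244.2   26.2   18.7   82.5]
```

View pics/w3.png

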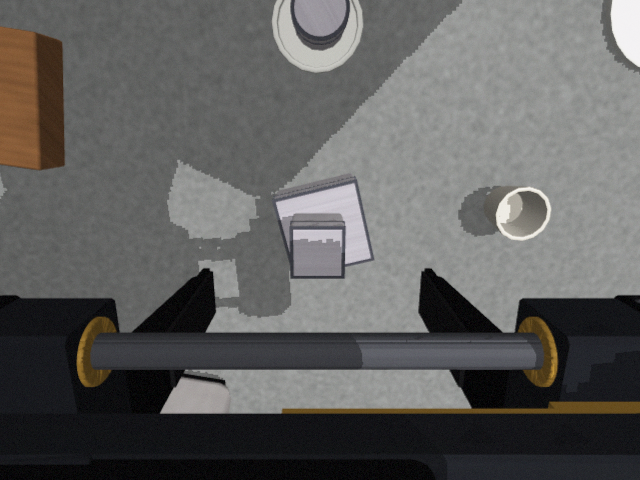

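Call:
{"name": "jog_arm", "arguments": {
  "rows": [
    [[0.0015, 0.012, 0], 0],
    [[0, 0.015, 0], 0],
    [[0, 0.015, 0], 0],
    [[0, 0.015, 0], 0],
    [[0, 0.015, 0], 0],
    [[0, 0.011, 0], 0],
    [[0, 0.006, 0], 0],
    [[0, 0.004, 0], 0],
    [[0, 0, 0], 0]
  ]
}}

```text
clock: 10.95
tool_pos: [612.9, -287.5, 61.1]
tcp_rot: [-1.571, 0.0, -0.061]
force: [0.1, 0.8, 0.3]
opening: 1.003
```

Call:
{"name": "jog_arm", "arguments": {
  "rows": [
    [[0, 0, 0], 0],
    [[0, 0, 0], 0],
    [[0, 0, 0], 0],
    [[0, 0, 0], 0],
    [[0, 0, 0], 0],
    [[0, 0, 0], 0],
    [[0, 0, 0], 0],
    [[0, 0, 0], 0]
  ],
  "grip": -1
}}

```text
clock: 11.75
tool_pos: [612.9, -287.5, 61.4]
tcp_rot: [-1.571, -0.0, -0.061]
force: [-0.0, 0.2, -0.3]
opening: 0.386
```

Call:
{"name": "jog_arm", "arguments": {
  "rows": [
    [[0, -0.004, 0], 0],
    [[0, -0.008, 0], 0],
    [[0, -0.014, 0], 0],
    [[0, -0.014, 0], 0],
    [[0, -0.014, 0], 0],
    [[0, -0.014, 0], 0],
    [[0, -0.014, 0], 0],
    [[0, -0.008, 0], 0],
    [[0, -0.004, 0], 0.04],
    [[0, 0, 0], 0.04],
    [[0, 0, 0], 0],
    [[0, 0, 0], 0]
  ]
}}

```text
clock: 12.95
tool_pos: [612.8, -287.4, 155.4]
tcp_rot: [-1.571, 0.0, -0.14]
force: [0.8, 0.5, -1.8]
opening: 0.359
```

```bash
python3 -c "
from h import *
to(599.2,11,155,-8)"
```

```text
t 12.95 pos [ 612.8 -287.4  155.4] rpy [-1.5706e+00  2.0000e-04 -1.3970e-01] open 0.359 F [ 0.8  0.5 -1.8]
turn first -0.0001 then shift mm x -55.0 y 0.4 z 293.6
```

Call:
{"name": "jog_arm", "arguments": {
  "rows": [
    [[-0.0022, 0, 0.012], 0],
    [[-0.0045, 0, 0.024], 0],
    [[-0.0058, 0, 0.031], 0],
    [[-0.0058, 0, 0.031], 0],
    [[-0.0058, 0, 0.031], 0],
    [[-0.0058, 0, 0.031], 0],
    [[-0.0058, 0, 0.031], 0],
    [[-0.0058, 0, 0.031], 0],
    [[-0.0058, 0, 0.031], 0],
    [[-0.0041, 0, 0.022], 0],
    [[-0.0024, 0, 0.0126], 0],
    [[-0.0012, 0, 0.006], 0]
  ]
}}

```text
clock: 14.15
tool_pos: [599.4, 12.3, 155.5]
tcp_rot: [-1.571, 0.0, -0.139]
force: [-0.0, -0.4, -1.7]
opening: 0.355
```

Call:
{"name": "jog_arm", "arguments": {
  "rows": [
    [[0, 0.008, 0], 0],
    [[0, 0.016, 0], 0],
    [[0, 0.018, 0], 0],
    [[0, 0.018, 0], 0],
    [[0, 0.015, 0], 0],
    [[0, 0.01, 0], 0],
    [[0, 0.006, 0], 0],
    [[0, 0.002, 0], 0],
    [[0, 0, 0], 0]
  ]
}}

```text
clock: 15.05
tool_pos: [599.8, 10.7, 62.5]
tcp_rot: [-1.571, -0.0, -0.141]
force: [0.5, 0.9, -0.9]
opening: 0.354
```

```bash
python3 - <<'E'
from h import *
to(599.2,11,25,-8)
im=eyes.get_image("wrist");cv2.imwrite("pics/w4.png",im[:,:,::-1]);c=cam("wrist")
cs=[[x,y,0] for x,y in((31,31),(31,-31),(-31,-31),(-31,31))];a=np.radians(-8)
R=np.array([[np.cos(a),-np.sin(a),0],[np.sin(a),np.cos(a),0],[0,0,1]])
print(proj(c,np.array(cs)@R.T+[599.2,11,6]).round())
hsv=cv2.cvtColor(im,cv2.COLOR_RGB2HSV)
for k in blobs((hsv[...,2]>195)&(hsv[...,1]<40),300):
    P=ray(c,k[:,0],6);print(cv2.contourArea(k),rect(P),k[:,0].min(0),k[:,0].max(0))
E
```

```text
t 15.05 pos [599.8  10.7  62.5] rpy [-1.5707e+00 -2.0000e-04 -1.4100e-01] open 0.354 F [ 0.5  0.9 -0.9]
turn first -0.0014 then shift mm x -0.6 y 37.5 z 0.2
[[369. 308.]
 [263. 308.]
 [259. 204.]
 [373. 204.]]
367.0 [640.  153.5  33.   11.9  77.2] [541 282] [595 303]
4674.5 [589.8  12.4  62.3  40.3  81.3] [260 206] [373 276]
15397.0 [489.7 -28.   81.3  54.3  82.1] [128   0] [289 118]
```

View pics/w4.png

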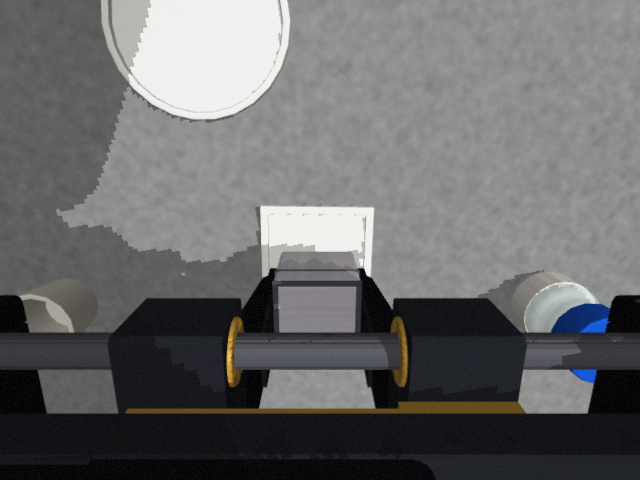

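Call:
{"name": "jog_arm", "arguments": {
  "rows": [
    [[0, 0.01, 0], 0.008],
    [[0, 0.01, 0], 0],
    [[0, 0.007, 0], 0],
    [[0, 0.004, 0], 0],
    [[0, 0.003, 0], 0],
    [[0, 0.002, 0], 0],
    [[0, 0.0015, 0], 0],
    [[0, 0, 0], 0],
    [[0, 0, 0], 0]
  ]
}}

```text
clock: 16.0
tool_pos: [599.7, 11.0, 25.9]
tcp_rot: [-1.571, -0.001, -0.149]
force: [-2.6, 0.6, 6.6]
opening: 0.355
```

Call:
{"name": "jog_arm", "arguments": {
  "rows": [
    [[0, 0.0005, 0], 0],
    [[0, 0, 0], 0],
    [[0, 0, 0], 0]
  ]
}}

```text
clock: 16.3
tool_pos: [599.7, 11.0, 25.9]
tcp_rot: [-1.571, -0.001, -0.149]
force: [-4.5, 0.0, 13.4]
opening: 0.355
```

```bash
python3 - <<'E'
from h import *
to(599.2,11,25,-8)
im=eyes.get_image("wrist");cv2.imwrite("pics/w5.png",cv2.resize(im[180:420,200:440,::-1],None,fx=2.4,fy=2.4))
E
```

```text
t 16.30 pos [599.7  11.   25.9] rpy [-1.5707e+00 -8.0000e-04 -1.4870e-01] open 0.355 F [-4.5  0.  13.4]
turn first -0.0091 then shift mm x -0.5 y 0.9 z -0.1
```

View pics/w5.png

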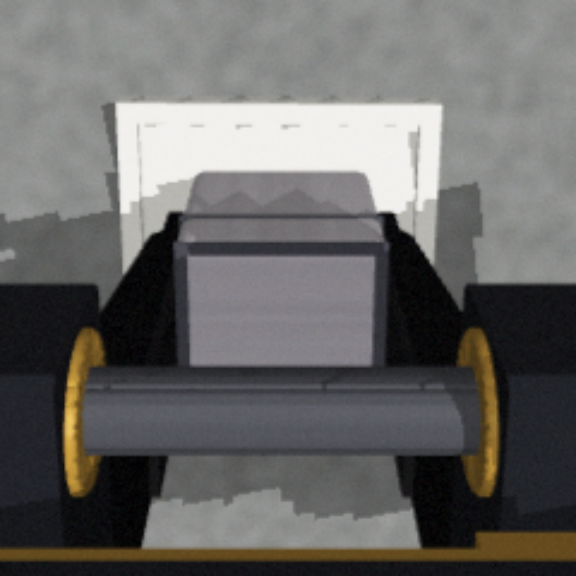

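Call:
{"name": "jog_arm", "arguments": {
  "rows": [
    [[0, -0.0008, 0], 0],
    [[0, 0, 0], 0],
    [[0, 0, 0], 0]
  ]
}}

```text
clock: 16.65
tool_pos: [599.9, 10.9, 25.9]
tcp_rot: [-1.571, -0.001, -0.149]
force: [-2.5, -1.2, 7.0]
opening: 0.356
```

Call:
{"name": "jog_arm", "arguments": {
  "rows": [
    [[0, 0, 0], 0],
    [[0, 0, 0], 0],
    [[0, 0, 0], 0],
    [[0, 0, 0], 0],
    [[0, -0.01, 0], 0],
    [[0, -0.02, 0], 0],
    [[0, -0.03, 0], 0],
    [[0, -0.03, 0], 0],
    [[0, -0.03, 0], 0],
    [[0, -0.01, 0], 0],
    [[0, 0, 0], 0]
  ],
  "grip": 0.1
}}

```text
clock: 17.75
tool_pos: [600.1, 10.9, 156.7]
tcp_rot: [-1.571, -0.003, -0.149]
force: [0.2, -0.1, -0.7]
opening: 0.55
```

```bash
python3 - <<'E'
from h import *
to(609,-282,155,10.3)
im=eyes.get_image("wrist");cv2.imwrite("pics/w6.png",im[:,:,::-1]);c=cam("wrist")
hsv=cv2.cvtColor(im,cv2.COLOR_RGB2HSV);g=im.mean(2)
for T in (135,150,190):
  for k in blobs((hsv[...,2]>T)&(hsv[...,1]<40),300):
    P=ray(c,k[:,0],6)
    if np.hypot(P[:,0].mean()-599,P[:,1].mean()-11)<40: print(T,cv2.contourArea(k),"z6",rect(P),"z41",rect(ray(c,k[:,0],41)),k[:,0].min(0),k[:,0].max(0))
cv2.imwrite("pics/w6c.png",cv2.resize(im[150:320,220:420,::-1],None,fx=3,fy=3,interpolation=cv2.INTER_CUBIC))
E
```

```text
t 17.75 pos [600.1  10.9 156.7] rpy [-1.5705 -0.0029 -0.1488] open 0.550 F [ 0.2 -0.1 -0.7]
turn first -0.3286 then shift mm x -43.6 y 1.7 z -289.8
190 1406.5 z6 [608.8   9.7  32.8  32.2  81.6] z41 [599.3  11.2  29.1  28.5  81.6] [296 212] [337 251]
190 2377.0 z6 [599.2  10.9  61.9  61.8  81.6] z41 [590.8  12.2  54.8  54.7  81.6] [276 181] [356 257]
```

View pics/w6c.png

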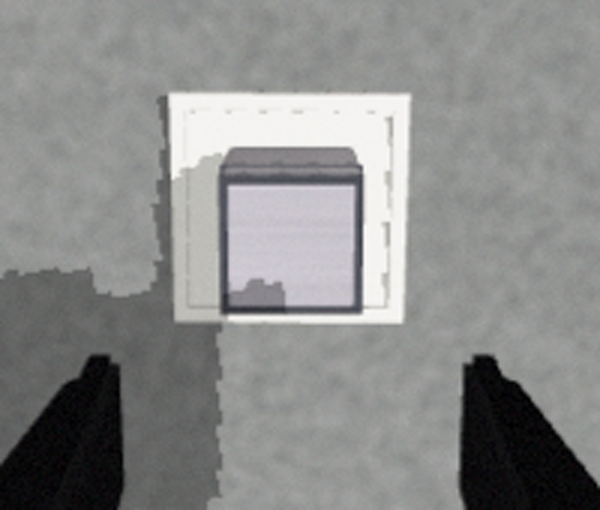

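Call:
{"name": "jog_arm", "arguments": {
  "rows": [
    [[0, 0, 0], -0.1095],
    [[0, 0, 0], -0.1095],
    [[0, 0, 0], -0.1095],
    [[-0.0018, 0, -0.012], 0],
    [[-0.0036, 0, -0.024], 0],
    [[-0.0047, 0, -0.031], 0],
    [[-0.0047, 0, -0.031], 0],
    [[-0.0047, 0, -0.031], 0],
    [[-0.0047, 0, -0.031], 0],
    [[-0.0047, 0, -0.031], 0],
    [[-0.0047, 0, -0.031], 0],
    [[-0.0047, 0, -0.031], 0]
  ],
  "grip": 1
}}

```text
clock: 19.0
tool_pos: [606.4, -246.8, 153.8]
tcp_rot: [-1.57, 0.002, 0.176]
force: [0.3, -0.1, 0.7]
opening: 1.002
```

Call:
{"name": "jog_arm", "arguments": {
  "rows": [
    [[-0.0033, 0, -0.022], 0],
    [[-0.0016, 0, -0.0105], 0],
    [[-0.0004, 0, -0.0043], 0],
    [[0, 0, 0], 0],
    [[0, 0, 0], 0]
  ]
}}

```text
clock: 19.5
tool_pos: [608.7, -280.9, 155.2]
tcp_rot: [-1.57, 0.0, 0.18]
force: [0.5, 0.2, -0.2]
opening: 1.002
```

```bash
cat >> h.py <<'E'
def lid(n,X,Y,z,Ts=(125,135,145,155)):
    im=eyes.get_image(n);c=cam(n);g=im.mean(2)
    for T in Ts:
      for k in blobs(g>T,300):
        P=ray(c,k[:,0],z)
        if abs(P[:,0].mean()-X)<15 and abs(P[:,1].mean()-Y)<15: print(n,T,cv2.contourArea(k),rect(P),k[:,0].min(0),k[:,0].max(0))
    return im
E
python3 - <<'E'
from h import *
to(609,-282,21,10.3)
lid("wrist",609,-282,40);lid("top",609,-282,40)
E
```

```text
t 19.50 pos [ 608.7 -280.9  155.2] rpy [-1.5704e+00  1.0000e-04  1.8030e-01] open 1.002 F [ 0.5  0.2 -0.2]
turn first 0.0005 then shift mm x 0.1 y 134.2 z -1.1
wrist 125 5789.0 [ 609.4 -281.7   55.1   56.    10.5] [275 194] [355 269]
wrist 135 5739.5 [ 609.4 -281.7   55.1   55.9   10.5] [275 194] [355 269]
wrist 145 3631.0 [ 609.4 -281.7   55.1   55.8   10.5] [275 194] [355 269]
wrist 155 3610.0 [ 609.4 -281.8   55.1   55.7   10.5] [275 194] [355 269]
```

Call:
{"name": "jog_arm", "arguments": {
  "rows": [
    [[0.0006, 0.012, -0.0009], 0],
    [[0, 0.018, 0], 0],
    [[0, 0.018, 0], 0],
    [[0, 0.018, 0], 0],
    [[0, 0.018, 0], 0],
    [[0, 0.018, 0], 0],
    [[0, 0.015, 0], 0],
    [[0, 0.01, 0], 0],
    [[0, 0.005, 0], 0],
    [[0, 0.002, 0], 0],
    [[0, 0, 0], 0]
  ]
}}

```text
clock: 20.7
tool_pos: [609.5, -282.8, 21.4]
tcp_rot: [-1.571, -0.0, 0.18]
force: [1.4, 0.7, -0.3]
opening: 1.001
```

Call:
{"name": "jog_arm", "arguments": {
  "rows": [
    [[0, 0, 0], 0],
    [[0, 0, 0], 0],
    [[0, 0, 0], 0],
    [[0, 0, 0], 0],
    [[0, 0, 0], 0],
    [[0, 0, 0], 0],
    [[0, 0, 0], 0],
    [[0, 0, 0], 0]
  ],
  "grip": -1,
  "force": 30
}}

```text
clock: 21.5
tool_pos: [609.3, -282.7, 21.3]
tcp_rot: [-1.571, -0.0, 0.18]
force: [-1.4, 1.6, 2.6]
opening: 0.629
```

Call:
{"name": "jog_arm", "arguments": {
  "rows": [
    [[0, -0.004, 0], 0],
    [[0, -0.008, 0], 0],
    [[0, -0.014, 0], 0],
    [[0, -0.018, 0], 0],
    [[0, -0.018, 0], 0],
    [[0, -0.018, 0], 0],
    [[0, -0.018, 0], 0],
    [[0, -0.012, 0], 0],
    [[0, -0.007, 0], 0.0535],
    [[0, -0.003, 0], 0.0535],
    [[0, 0, 0], 0],
    [[0, 0, 0], 0]
  ]
}}

```text
clock: 22.7
tool_pos: [609.2, -282.7, 141.4]
tcp_rot: [-1.571, -0.0, 0.074]
force: [0.2, -0.6, -1.9]
opening: 0.63
```

```bash
python3 -c "
from h import *
to(609.5,257.2,141,4.3)"
```

```text
t 22.70 pos [ 609.2 -282.7  141.4] rpy [-1.5707 -0.      0.0742] open 0.630 F [ 0.2 -0.6 -1.9]
turn first -0.0008 then shift mm x 40.8 y 0.4 z 538.4
```

Call:
{"name": "jog_arm", "arguments": {
  "rows": [
    [[0.0009, 0, 0.012], 0],
    [[0.0018, 0, 0.024], 0],
    [[0.0025, 0, 0.033], 0],
    [[0.0025, 0, 0.033], 0],
    [[0.0025, 0, 0.033], 0],
    [[0.0025, 0, 0.033], 0],
    [[0.0025, 0, 0.033], 0],
    [[0.0025, 0, 0.033], 0],
    [[0.0025, 0, 0.033], 0],
    [[0.0025, 0, 0.033], 0],
    [[0.0025, 0, 0.033], 0],
    [[0.0025, 0, 0.033], 0]
  ]
}}

```text
clock: 23.9
tool_pos: [609.7, 86.4, 141.1]
tcp_rot: [-1.571, 0.0, 0.074]
force: [0.5, -0.5, -2.4]
opening: 0.629
```

Call:
{"name": "jog_arm", "arguments": {
  "rows": [
    [[0.0025, 0, 0.033], 0],
    [[0.0025, 0, 0.033], 0],
    [[0.0025, 0, 0.033], 0],
    [[0.0025, 0, 0.033], 0],
    [[0.0018, 0, 0.023], 0],
    [[0.0009, 0, 0.0115], 0],
    [[0.0004, 0, 0.006], 0],
    [[0, 0.01, 0], 0],
    [[0, 0.018, 0], 0],
    [[0, 0.018, 0], 0],
    [[0, 0.014, 0], 0],
    [[0, 0, 0], 0]
  ]
}}

```text
clock: 25.1
tool_pos: [610.1, 256.1, 78.9]
tcp_rot: [-1.572, 0.004, 0.072]
force: [-0.2, -0.6, -1.8]
opening: 0.629
```

```bash
python3 - <<'E'
from h import *
to(609.5,257.2,25,4.3)
im=eyes.get_image("wrist");cv2.imwrite("pics/w7.png",im[:,:,::-1]);c=cam("wrist")
hsv=cv2.cvtColor(im,cv2.COLOR_RGB2HSV)
for k in blobs((hsv[...,2]>190)&(hsv[...,1]<40),500):
    P=ray(c,k[:,0],6);print(cv2.contourArea(k),rect(P),k[:,0].min(0),k[:,0].max(0))
E
```

```text
t 25.10 pos [610.1 256.1  78.9] rpy [-1.5716  0.0036  0.0718] open 0.629 F [-0.2 -0.6 -1.8]
turn first -0.0033 then shift mm x -0.5 y 53.9 z 1.2
807.0 [621.6 234.7   9.1  46.9   4.3] [242 257] [318 271]
5671.0 [585.4 255.5  35.6  88.8   4.3] [242 179] [394 238]
1480.5 [476.7 298.5  10.8  50.3   4.2] [368   0] [465  23]
```

View pics/w7.png

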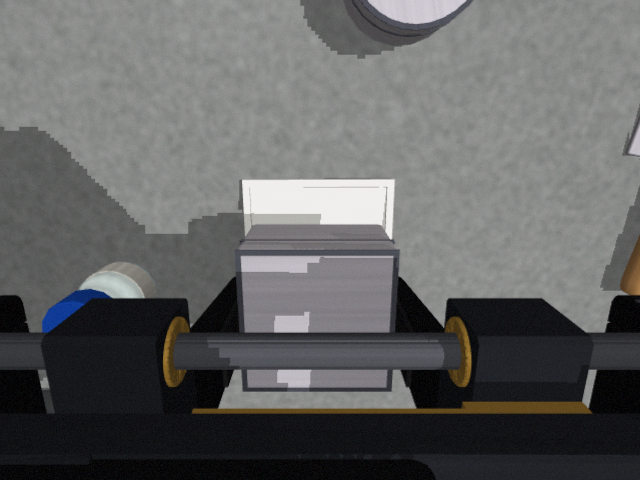

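Call:
{"name": "jog_arm", "arguments": {
  "rows": [
    [[0, 0.012, 0.0005], 0],
    [[0, 0.015, 0], 0],
    [[0, 0.013, 0], 0],
    [[0, 0.007, 0], 0],
    [[0, 0.004, 0], 0],
    [[0, 0.002, 0], 0],
    [[0, 0.001, 0], 0],
    [[0, 0, 0], 0],
    [[0, 0, 0], 0]
  ]
}}

```text
clock: 26.05
tool_pos: [611.0, 257.9, 27.7]
tcp_rot: [-1.571, -0.001, 0.073]
force: [-0.2, 0.2, -2.4]
opening: 0.627
```

Call:
{"name": "jog_arm", "arguments": {
  "rows": [
    [[0, 0.001, -0.0004], 0],
    [[0, 0.001, 0], 0],
    [[0, 0.0008, 0], 0],
    [[0, 0, 0], 0],
    [[0, 0, 0], 0]
  ]
}}

```text
clock: 26.55
tool_pos: [611.0, 257.4, 25.3]
tcp_rot: [-1.571, -0.001, 0.073]
force: [-1.7, -0.3, 5.7]
opening: 0.633
```

Call:
{"name": "jog_arm", "arguments": {
  "rows": [
    [[0, 0, 0], 0],
    [[0, 0, 0], 0],
    [[0, 0, 0], 0],
    [[0, 0, 0], 0],
    [[0, -0.01, 0], 0],
    [[0, -0.02, 0], 0],
    [[0, -0.03, 0], 0],
    [[0, -0.03, 0], 0],
    [[0, -0.03, 0], 0],
    [[0, -0.01, 0], 0],
    [[0, 0, 0], 0],
    [[0, 0, 0], 0]
  ],
  "grip": 0.7
}}

```text
clock: 27.75
tool_pos: [610.4, 257.2, 153.5]
tcp_rot: [-1.571, 0.001, 0.073]
force: [-0.1, -0.0, -0.6]
opening: 0.848
```

```bash
python3 - <<'E'
from h import *
to(459.5,288,155)
im=lid("wrist",610,257,43,(150,190));lid("top",459.5,288,40)
c=cam("wrist");hsv=cv2.cvtColor(im,cv2.COLOR_RGB2HSV)
for k in blobs((hsv[...,2]>190)&(hsv[...,1]<40),500):
    P=ray(c,k[:,0],6);print(cv2.contourArea(k),rect(P),rect(P*0+ray(c,k[:,0],43)))
cv2.imwrite("pics/w8.png",im[:,:,::-1])
E
```

```text
t 27.75 pos [610.4 257.2 153.5] rpy [-1.571e+00  1.200e-03  7.270e-02] open 0.848 F [-0.1 -0.  -0.6]
turn first 0.0000 then shift mm x -148.3 y -1.5 z 41.6
wrist 150 4229.0 [611.  257.4  54.9  55.5   4.3] [276 196] [357 272]
2588.0 [775.3 228.3  27.1 158.4   6.7] [746.2 231.2  23.8 139.1   6.7]
3051.5 [610.3 257.   87.9  87.9   4.4] [601.3 256.4  77.2  77.2   4.4]
7181.0 [497.9 461.7  56.8  87.2  83.9] [502.7 436.2  49.9  76.6  83.9]
3721.0 [467.3 294.6  31.4  65.6   4.3] [475.8 289.4  27.6  57.6   4.3]
```

View pics/w8.png

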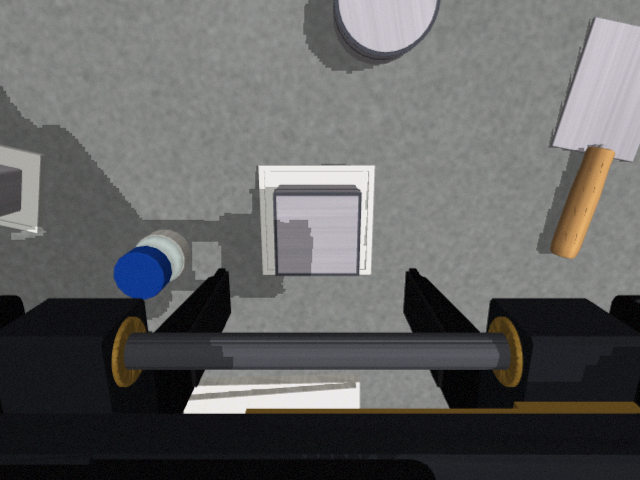

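Call:
{"name": "jog_arm", "arguments": {
  "rows": [
    [[-0.012, 0, 0.0034], 0],
    [[-0.026, 0, 0.0073], 0],
    [[-0.03, 0, 0.0084], 0],
    [[-0.03, 0, 0.0084], 0],
    [[-0.026, 0, 0.0073], 0],
    [[-0.016, 0, 0.0045], 0],
    [[-0.008, 0, 0.0022], 0],
    [[0, 0, 0], 0],
    [[0, 0, 0], 0],
    [[0, 0, 0], 0]
  ],
  "grip": 1
}}

```text
clock: 28.85
tool_pos: [461.1, 287.9, 154.3]
tcp_rot: [-1.571, -0.0, 0.072]
force: [0.4, 0.3, 0.3]
opening: 0.996
```

```bash
python3 - <<'E'
from h import *
to(459.5,288,21)
lid("wrist",459.5,288,40);lid("top",459.5,288,40)
E
```

```text
t 28.85 pos [461.1 287.9 154.3] rpy [-1.5707e+00 -3.0000e-04  7.2100e-02] open 0.996 F [0.4 0.3 0.3]
turn first 0.0000 then shift mm x -1.6 y 133.3 z 0.3
wrist 125 4404.5 [459.3 290.5  59.7  55.9  43.1] [278 190] [360 271]
wrist 135 3693.0 [457.5 293.6  59.2  48.5  33.6] [279 190] [360 271]
wrist 145 3649.0 [457.6 293.6  59.   48.3  33.6] [279 190] [360 271]
wrist 155 3621.5 [457.5 293.6  58.9  48.1  34.1] [279 190] [360 271]
```

Call:
{"name": "jog_arm", "arguments": {
  "rows": [
    [[-0.001, 0.012, 0.0003], 0],
    [[0, 0.018, 0], 0],
    [[0, 0.018, 0], 0],
    [[0, 0.018, 0], 0],
    [[0, 0.018, 0], 0],
    [[0, 0.018, 0], 0],
    [[0, 0.015, 0], 0],
    [[0, 0.01, 0], 0],
    [[0, 0.004, 0], 0],
    [[0, 0.002, 0], 0],
    [[0, 0, 0], 0]
  ]
}}

```text
clock: 30.05
tool_pos: [459.4, 288.3, 21.6]
tcp_rot: [-1.571, -0.0, 0.073]
force: [0.2, -0.2, -0.5]
opening: 0.999
```

Call:
{"name": "jog_arm", "arguments": {
  "rows": [
    [[0, 0, 0], 0],
    [[0, 0, 0], 0],
    [[0, 0, 0], 0],
    [[0, 0, 0], 0],
    [[0, 0, 0], 0],
    [[0, 0, 0], 0],
    [[0, 0, 0], 0],
    [[0, 0, 0], 0]
  ],
  "grip": -1,
  "force": 30
}}

```text
clock: 30.85
tool_pos: [459.3, 288.3, 21.6]
tcp_rot: [-1.571, -0.0, 0.073]
force: [-0.2, 0.2, 4.8]
opening: 0.667
```

Call:
{"name": "jog_arm", "arguments": {
  "rows": [
    [[0, -0.004, 0], 0],
    [[0, -0.008, 0], 0],
    [[0, -0.014, 0], 0],
    [[0, -0.018, 0], 0],
    [[0, -0.018, 0], 0],
    [[0, -0.018, 0], 0],
    [[0, -0.018, 0], 0],
    [[0, -0.012, 0], 0],
    [[0, -0.007, 0], 0],
    [[0, -0.003, 0], 0],
    [[0, 0, 0], 0],
    [[0, 0, 0], 0]
  ]
}}

```text
clock: 32.05
tool_pos: [459.0, 288.1, 140.8]
tcp_rot: [-1.571, 0.001, 0.073]
force: [-0.4, -0.3, -2.3]
opening: 0.67
```

```bash
python3 -c "
from h import *
to(470.3,-30.3,141)"
```

```text
t 32.05 pos [459.  288.1 140.8] rpy [-1.5711e+00  9.0000e-04  7.2700e-02] open 0.670 F [-0.4 -0.3 -2.3]
turn first 0.0000 then shift mm x -11.9 y -0.2 z -318.4
```

Call:
{"name": "jog_arm", "arguments": {
  "rows": [
    [[-0.0005, 0, -0.012], 0],
    [[-0.0009, 0, -0.024], 0],
    [[-0.00116, 0, -0.031], 0],
    [[-0.00116, 0, -0.031], 0],
    [[-0.00116, 0, -0.031], 0],
    [[-0.00116, 0, -0.031], 0],
    [[-0.00116, 0, -0.031], 0],
    [[-0.00116, 0, -0.031], 0],
    [[-0.00116, 0, -0.031], 0],
    [[-0.00116, 0, -0.031], 0],
    [[-0.0008, 0, -0.022], 0],
    [[-0.0003, 0, -0.009], 0]
  ]
}}

```text
clock: 33.25
tool_pos: [470.0, -28.8, 141.1]
tcp_rot: [-1.571, 0.0, 0.071]
force: [0.1, -0.3, -1.6]
opening: 0.667
```

Call:
{"name": "jog_arm", "arguments": {
  "rows": [
    [[-0.0001, 0, -0.0034], 0],
    [[0, 0.01, 0], 0],
    [[0, 0.018, 0], 0],
    [[0, 0.018, 0], 0],
    [[0, 0.014, 0], 0],
    [[0, 0, 0], 0],
    [[0, 0, 0], 0]
  ]
}}

```text
clock: 33.95
tool_pos: [470.3, -29.5, 81.2]
tcp_rot: [-1.57, 0.001, 0.074]
force: [1.4, 0.1, -1.7]
opening: 0.671
```

```bash
python3 - <<'E'
from h import *
to(470.3,-30.3,25)
im=eyes.get_image("wrist");cv2.imwrite("pics/w9.png",im[:,:,::-1]);c=cam("wrist")
a=np.linspace(0,2*np.pi,9)[:-1];print(proj(c,np.c_[470.3+46*np.cos(a),-30.3+46*np.sin(a),a*0+6]).round().tolist())
tp=eyes.get_image("top");print("beaker",ray(cam("top"),[[384,285]],10))
E
```

```text
t 33.95 pos [470.3 -29.5  81.2] rpy [-1.5704e+00  9.0000e-04  7.3700e-02] open 0.671 F [ 1.4  0.1 -1.7]
turn first 0.0000 then shift mm x -0.1 y 56.2 z -0.8
[[310.0, 316.0], [363.0, 301.0], [390.0, 254.0], [374.0, 200.0], [321.0, 173.0], [264.0, 192.0], [240.0, 243.0], [260.0, 293.0]]
beaker [[ 426.91677505 -135.01657366   10.        ]]
```

View pics/w9.png

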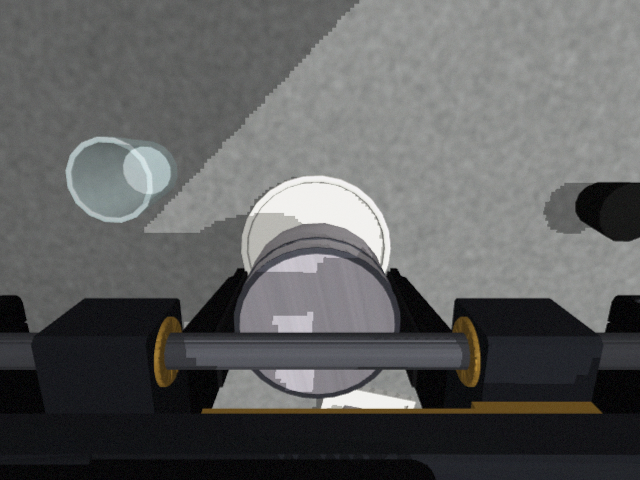

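Call:
{"name": "jog_arm", "arguments": {
  "rows": [
    [[0.001, 0.012, -0.0003], 0],
    [[0, 0.015, 0], 0],
    [[0, 0.013, 0], 0],
    [[0, 0.007, 0], 0],
    [[0, 0.004, 0], 0],
    [[0, 0.002, 0], 0],
    [[0, 0.001, 0], 0],
    [[0, 0, 0], 0],
    [[0, 0, 0], 0]
  ]
}}

```text
clock: 34.95
tool_pos: [471.7, -30.4, 27.7]
tcp_rot: [-1.571, -0.001, 0.073]
force: [0.2, -0.1, -1.2]
opening: 0.667
```

Call:
{"name": "jog_arm", "arguments": {
  "rows": [
    [[0, 0.001, 0], 0],
    [[0, 0.0005, 0], 0],
    [[0, 0, 0], 0],
    [[0, 0, 0], 0]
  ]
}}

```text
clock: 35.35
tool_pos: [471.5, -30.4, 25.9]
tcp_rot: [-1.571, -0.0, 0.073]
force: [0.1, -0.9, -1.9]
opening: 0.672
```

Call:
{"name": "jog_arm", "arguments": {
  "rows": [
    [[0, 0.001, 0], 0],
    [[0, 0.0006, 0], 0],
    [[0, 0, 0], 0],
    [[0, 0, 0], 0]
  ]
}}

```text
clock: 35.75
tool_pos: [471.6, -30.4, 24.6]
tcp_rot: [-1.571, -0.0, 0.073]
force: [-1.4, -0.3, 5.1]
opening: 0.668
```

Call:
{"name": "jog_arm", "arguments": {
  "rows": [
    [[0, 0, 0], 0],
    [[0, 0, 0], 0],
    [[0, 0, 0], 0],
    [[0, 0, 0], 0],
    [[0, -0.01, 0], 0],
    [[0, -0.02, 0], 0],
    [[0, -0.03, 0], 0],
    [[0, -0.03, 0], 0],
    [[0, -0.03, 0], 0],
    [[0, -0.03, 0], 0],
    [[0, -0.03, 0], 0],
    [[0, -0.02, 0], 0]
  ],
  "grip": 0.75
}}

```text
clock: 36.95
tool_pos: [471.5, -30.4, 227.1]
tcp_rot: [-1.571, -0.002, 0.073]
force: [0.4, 0.0, -0.4]
opening: 0.873
```

Call:
{"name": "jog_arm", "arguments": {
  "rows": [
    [[0, -0.01, 0], 0],
    [[0, 0, 0], 0],
    [[0, 0, 0], 0]
  ]
}}

```text
clock: 37.25
tool_pos: [471.1, -30.3, 233.7]
tcp_rot: [-1.57, 0.001, 0.073]
force: [-1.0, 0.3, -1.2]
opening: 0.872
```

```bash
python3 - <<'E'
from h import *
to(470.3,-30.3,25)
im=eyes.get_image("wrist");cv2.imwrite("pics/w10.png",im[:,:,::-1])
im=eyes.get_image("scene");cv2.imwrite("pics/s10.png",cv2.resize(im[150:420,180:540,::-1],None,fx=2.2,fy=2.2,interpolation=cv2.INTER_CUBIC))
hsv=cv2.cvtColor(im,cv2.COLOR_RGB2HSV);c=cam("scene")
for k in blobs((hsv[...,0]>105)&(hsv[...,0]<130)&(hsv[...,1]>150)): print("blue",rect(ray(c,k[:,0],58)),"before 644.9 139.4")
E
```

```text
t 37.25 pos [471.1 -30.3 233.7] rpy [-1.5705e+00  8.0000e-04  7.2700e-02] open 0.872 F [-1.   0.3 -1.2]
turn first 0.0000 then shift mm x -0.8 y 208.7 z 0.1
blue [644.7 139.8  32.8  30.7  14.5] before 644.9 139.4
```

View pics/w10.png

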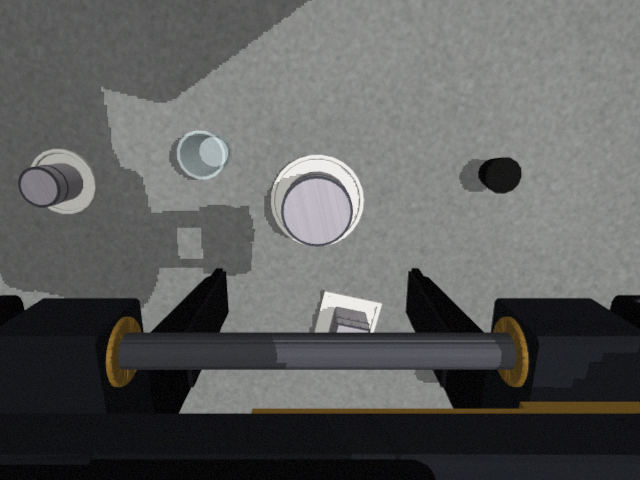

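View pics/s10.png

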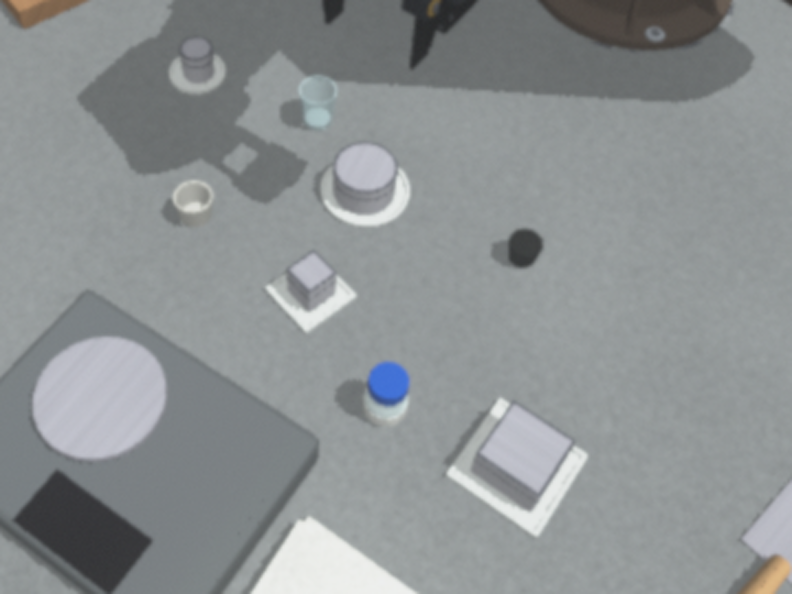

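```bash
python3 -c "
from bench import order
print(order.hand_in())"
```

```text
the job is handed in; nothing more can be done
None
```

I took both stacks apart and set all four tins upright in their own trays. I handed the job in at about 37 s on the robot's clock, with the gripper raised about 0.23 m, clear of everything.

**Square tins:** Wrist-camera measurements after release show both square with their trays.

| Tin | Tin centre (mm) | Tray centre (mm) | Tin angle | Tray angle |
|---|---|---|---|---|
| Small square | (599.3, 11.2) | (599.2, 10.9) | 81.6° | 81.6° |
| Large square | (611.0, 257.4) | (610.3, 257.0) | 4.3° | 4.4° |

**Round tins:** I judged these by eye in the last wrist and scene pictures, not by measurement. Both stand upright and well inside the tray rims. The gripper let go at (468.4, -276.7) and (471.6, -30.4), against tray centres of about (468.5, -276.5) and (470.3, -30.3).

**Bottle and beaker:** The bottle cap measured within 0.5 mm of where it started. The beaker is standing and looks unmoved, but I did not re-measure it.

**One disagreement:** The small square tin touched its tray floor about 1.5 mm sooner than I expected, and the contact force reached 13 N. I backed off by 0.8 mm (force 7 N) before letting go. The later views show it flat and in line. The other three tins touched down at no more than about 6 N.

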